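Tuck the slim notebook back under the weighted arm

TASK

Put the slim notebook that was left out on the counter back in its wooden holder: tuck it endways under the weighted arm, on top of the pile, and push it fully home against the back board. Leave it lying flat and square with the pile, the arm resting on it and the three notebooks below still in place, and leave the other things on the counter undisturbed.

Things in the scene. Friction and masses are not known exactly. Their poses are not given: they have to be found in the camera images.
- notebook: the slim hardback notebook left out on the counter, a rigid flat block 130 (its x) x 60 (its y) x 10 mm (z), grey board covers with a black spine, about 65 g; origin at the centre of its underside, z up. Exactly like the three in the holder; either end may go in first.
- holder: wooden weighted-arm holder, heavy, does not move; base board 96 mm wide, from x = -61 to +85 mm, top 12 mm above the counter. Origin on the counter, midway along a notebook that is fully home (to 0.5 mm); x points from the open front to the back board, y left, z up. Pile top 42 mm above the counter; the slid-in notebook's underside ends there.
- back_stop (a point): centre of the foot of the back board's front face, at x = +65.5, y = 0, z = 12 mm of the holder. Back board 53 mm high. Two side cheeks, inner faces at y = +-34 mm, outer +-42, run only from x = +20 to +83 mm, 53 mm high (ears at the pivot 69 mm); ahead of x = +20 mm the sides are open above the base board.
- press_arm: weighted arm of the holder: steel strip 34 mm wide with a brass knob, about 140 g, freely hinged, no spring; it falls back by itself, lifts 0.9 rad at most and cannot be left open. Origin on the pivot, at x = +74, z = 60 mm of the holder; turns about y; axes as the holder's while it rests on the pile of three. Knob top 70 mm above the counter (80 with the notebook in).
- nose_tip (a point): lower edge of the arm's upturned nose tip, at x = -22, z = 60 mm of the holder at the start, 18 mm above the pile. Behind it the strip slopes down at 30 degrees to a rounded shoe that presses the pile at x = +10 mm. An end pushed in just above the pile rides under the nose and lifts the arm (about 2 to 5 N of push).
- pile1: lowest notebook of the pile in the holder, 130 x 60 x 10 mm, loose, held down by the arm; origin at the centre of its underside
- pile2: middle notebook of the pile, the same; origin at the centre of its underside
- pile3: top notebook of the pile at the start, the same; origin at the centre of its underside, 32 mm above the counter
- big_book: bystander: a larger hardback book lying flat, 150 x 105 x 16 mm; origin at the centre of its underside
- mug: bystander: white mug, 82 mm across, 95 mm high, handle on its +y side; origin at the centre of its foot
- pen_basket: bystander: square basket 96 x 96 x 87 mm with pens standing up to 140 mm; origin at the centre of its underside
- jar: bystander: glass jar with a steel lid, 68 mm across, 95 mm high; origin at the centre of its underside

How it is judged:
By the outcome, as a careful person would: the job done as asked, in the order asked, and still so for the second after the job is handed in, with the robot touching nothing.
It also fails if it takes over 45 s, if anything falls off the work surface, if the arm or the gripper's body presses on something with over 40 N, if the wrist force passes 120 N, or if a joint passes its speed limit or range.

ROBOT

A 6-joint arm with a two-finger parallel gripper is mounted at the origin on the work surface. World frame = base frame: x ahead of the robot, y to its left, z up, the work surface at z = 0. Lengths are in m, angles in rad, forces in N, time in s.
With the tool pointing down it reaches from about 0.375 to 0.975 m from the base axis. Payload 3.8 kg.
Tool frame: the origin (TCP) lies at the very end of the fingers, on their centre line; the grasp point (between the pads) lies bot.hold_point_z behind it (bot.hold_point_z is the distance from the TCP to the grasp point, in m); z points along the fingers, y is the line along which they close (so a half turn about z gives the same grasp; the last joint's range is limited). The gripper opens to 85 mm and grips with 20 to 120 N. Pads are 22 mm wide; open, the fingers measure 114 mm over their backs; the gripper's body (76 mm by 85 mm) begins 54 mm behind the grasp point. The pads swing forward as they close: fully open they stand 13 mm farther back than shut.
Start: joints at [-1.157, 0.264, 1.604, -0, 1.274, -0.037], TCP at [0.294, -0.608, 0.231] pointing down, gripper open.
Joint ranges: [-2.63, 2.63], [-0.94, 2.18], [0.31, 2.57], [-1.31, 4.45], [0, 2.66], [-2.55, 2.55]. Speed limits (rad/s): [2.57, 2.57, 3.14, 3.14, 3.14, 3.14].

INTERFACE

Orientations are given as a rotation vector (axis times angle).
In Python, from workcell import bot, optics, telemetry gives the robot as it stands (bot), with the cameras (optics) and the readings (telemetry).
- The arm moves only by the shell command python3 jog.py [OPENING] [FORCE], which reads ROWS from standard input. ROWS is a JSON list of rows, 1 to 5 of them, each an object with the fields x, y, z (the shift in shares of the most that a row can go, 1 being 62.5 mm), rz (a turn about the tool's z in normalised numbers (1 is 4 rad)); a field left out counts as zero; each row shifts and turns the commanded pose from where the row before left it, along the tool's axes as they then stand; what a row does not reach is not made up. A row lasts 1/8 s, in which the tool goes at most 0.0625 m and 0.188 rad, less where a joint would pass 70% of its speed; a pose out of reach is approached as far as the arm can. OPENING is the opening from 0.0 (shut) to 1.0 (fully open), set as the command begins (- or left out keeps the last). The fingers move at their own pace and stop on an object; FORCE is the grip in N (left out, the last holds). Time passes only in rows, so rows that do not move let the fingers close. It prints the time, the measured TCP pose, the force, the opening and the grip force at its end. Shift and turn numbers lie between -1 and 1, and a call with a number outside is refused. Input that does not fit is refused with a message, and nothing moves.
- telemetry.read_state(): the state, without advancing time (a new reading comes with each control period).
- optics.read_camera(name): name is "scene" or "side" or "wrist"; returns the picture (420x560x3 uint8, red, green, blue); there is no depth.
- optics.camera_info(name): a dict with "intrinsics" (3x3 intrinsics, pixels), "k1" (the pictures are not rectified: a ray, as slopes to the right and down, at radius r is drawn at 1 + k1 r^2 times it, then the intrinsics apply), "extrinsics" (4x4, takes a point from camera to world coordinates). Camera axes: x right, y down, z forward; pixel columns grow to the right and rows downward; lengths in m; the calibration is good to about 2 mm. A picture is of the moment at which its call begins: read the wrist's pose just before it. camera_info takes no time and is no camera call; for the wrist camera it gives the pose at the moment of the call.
- bot.finish_job(): hands the job in; it is judged then, once.
The state is a dict: "time": time; "q": joint angles; "joint_vel": joint speeds; "joint_torque": joint torques, N m; "tool_pos": TCP position; "tcp_rot": TCP orientation; "wrist_force": force on the tool from outside, world axes, zero at the start; "torque": the same for the moment, N m; "width": opening from 0.0 (shut) to 1.0 (fully open); "grip_force": force on a finger pad.
Only numpy, scipy, OpenCV 4.12 (cv2) and the standard library are available. Lean on these libraries where they do the work, as an engineer would, in place of code of your own. Each camera call takes 0.05 s, during which the arm holds its last target. There are 200 camera calls.

## Working session

There is one attempt and no reset: what is moved stays moved. The work goes in short steps, Python scripts to look and compute and a shell command to move; the robot and the scene stay as the last step left them, time stands still between calls to the robot, and variables do not carry over. Pictures are saved under pics/ and viewed, at most 10 in all, crops included, and the job is handed in when it is done.

```bash
ls; mkdir -p pics
python3 - <<'E'
from workcell import bot, optics, telemetry
import cv2,numpy as np
a=optics.read_camera("scene");b=optics.read_camera("side")
for n,i in(("scene",a),("side",b)):
    cv2.imwrite(f"pics/{n}0.png",i[:,:,::-1])
    c=optics.camera_info(n);print(n,c)
s=telemetry.read_state();print(s,bot.hold_point_z)
E
```

```text
jog.py
pics
workcell.py
scene {'intrinsics': array([[475.81189784,   0.        , 276.09362363],
       [  0.        , 475.81189784, 205.43512516],
       [  0.        ,   0.        ,   1.        ]]), 'k1': -0.028169293004574644, 'extrinsics': array([[ 0.88805763,  0.34641763, -0.3022391 ,  0.9606733 ],
       [ 0.45953138, -0.68830457,  0.56130895, -0.70684775],
       [-0.01358523, -0.63736304, -0.7704439 ,  1.03688121],
       [ 0.        ,  0.        ,  0.        ,  1.        ]])}
side {'intrinsics': array([[440.27960886,   0.        , 278.96052861],
       [  0.        , 440.27960886, 205.76025775],
       [  0.        ,   0.        ,   1.        ]]), 'k1': -0.09030091388800521, 'extrinsics': array([[-0.98281702, -0.10492138,  0.15186247,  0.35060251],
       [-0.18371764,  0.47648897, -0.85977095,  1.13732204],
       [ 0.01784756, -0.87289734, -0.48757737,  0.70695958],
       [ 0.        ,  0.        ,  0.        ,  1.        ]])}
{'time': 0.1, 'q': array([-1.15688677e+00,  2.64664332e-01,  1.60529359e+00, -2.21863527e-05,
        1.27368289e+00, -3.68852305e-02]), 'joint_vel': array([-0.00236166, -0.00387594, -0.00389113,  0.00037599, -0.00116782,
       -0.00246259]), 'joint_torque': array([ 2.66418438e-04, -5.16707611e+01, -3.68591201e+01,  3.35521243e-06,
        6.26309033e-03,  1.36447706e-07]), 'tool_pos': array([ 0.29381096, -0.60694324,  0.23006528]), 'tcp_rot': array([-3.06016778e+00, -7.01687439e-01,  6.35217334e-04]), 'wrist_force': array([-0.39826552, -0.36618079, -0.3773355 ]), 'torque': array([-0.03489164,  0.01814782, -0.04923124]), 'grip_force': 0.0, 'width': 0.9989648441295107} 0.0187
```

View pics/scene0.png

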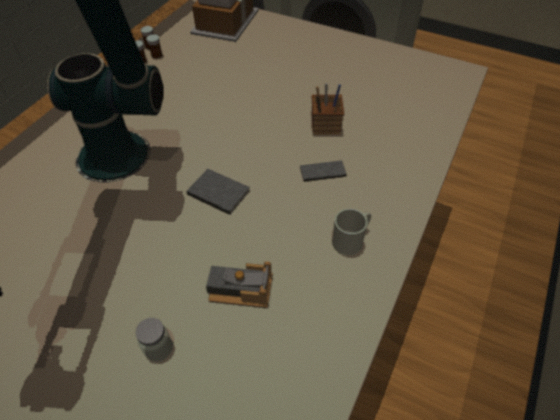

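View pics/side0.png

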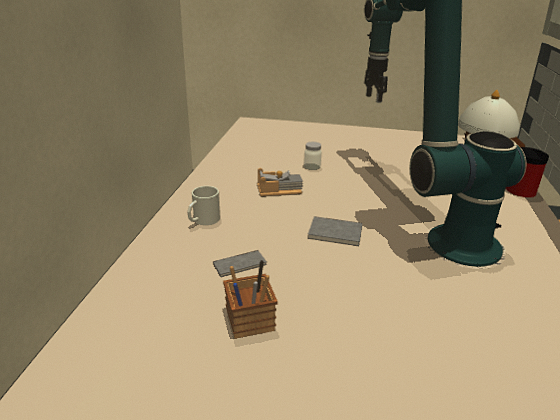

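The scene view shows the loose notebook at about (323,171) and the holder at (240,283), front to the left. In the side view they are at (240,262) and (280,182). I'll enlarge both.

```bash
cat > h.py <<'E'
import numpy as np,cv2
from workcell import bot, optics, telemetry
from scipy.spatial.transform import Rotation as R
def ray(c,uv):
    K=c["intrinsics"];k=c["k1"];E=c["extrinsics"]
    d=np.array([(uv[0]-K[0,2])/K[0,0],(uv[1]-K[1,2])/K[1,1]]);s=d.copy()
    for _ in range(20): s=d/(1+k*(s@s))
    return E[:3,3],E[:3,:3]@np.array([s[0],s[1],1])
def at_z(c,uv,z):
    o,d=ray(c,uv);return o+d*(z-o[2])/d[2]
def tri(obs):
    A=np.zeros((3,3));b=np.zeros(3);L=[]
    for c,uv in obs:
        o,d=ray(c,uv);d/=np.linalg.norm(d);P=np.eye(3)-np.outer(d,d);A+=P;b+=P@o;L.append((o,P))
    x=np.linalg.solve(A,b);return x,[np.linalg.norm(P@(x-o)) for o,P in L]
def proj(c,X):
    E=c["extrinsics"];p=E[:3,:3].T@(np.asarray(X)-E[:3,3]);s=p[:2]/p[2]
    s=s*(1+c["k1"]*(s@s));K=c["intrinsics"];return K[0,0]*s[0]+K[0,2],K[1,1]*s[1]+K[1,2]
E
python3 - <<'E'
import cv2,numpy as np
a=cv2.imread("pics/scene0.png");b=cv2.imread("pics/side0.png")
def c(i,u,v):return cv2.resize(i[v:v+60,u:u+80],(400,300),interpolation=cv2.INTER_CUBIC)
cv2.imwrite("pics/crops.png",np.vstack([np.hstack([c(a,285,140),c(a,200,252)]),np.hstack([c(b,200,235),c(b,240,150)])]))
E
```

```text
(no output)
```

View pics/crops.png

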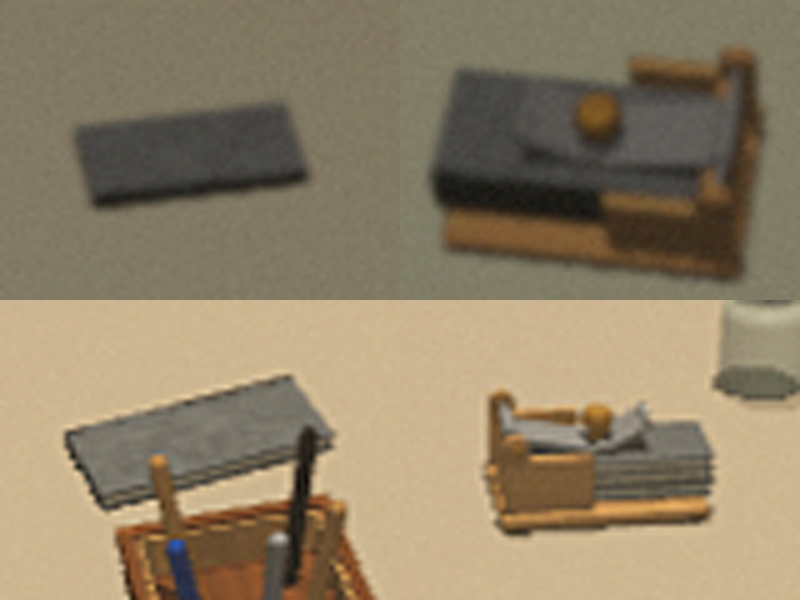

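Run:
```python
from h import *
S=optics.camera_info("scene");D=optics.camera_info("side")
f=lambda p,o:((p[0]+.5)/5-.5+o[0],(p[1]+.5)/5-.5+o[1])
def go(names,sc,sd,so,do):
    for n,a,b in zip(names,sc,sd):
        x,e=tri([(S,f(a,so)),(D,f(b,do))]);print(n,np.round(x*1000,1),np.round(np.array(e)*1000,1))
go(["+x+y","+x-y","-x+y","-x-y"],[(286,105),(305,177),(78,128),(95,199)],[(108,197),(67,133),(333,137),(291,77)],(285,140),(200,235))
go(["pile FL","pile FR","knob","base FL?"],[(58,72),(35,175),(198,115)],[(314,162),(308,124),(198,120)],(200,252),(240,150))
for z in(0.012,): print("base FR,BR",at_z(S,f((45,243),(200,252)),0.0),at_z(S,f((340,275),(200,252)),0))
print("side base FL,BL", at_z(D,f((310,218),(240,150)),0),at_z(D,f((103,230),(240,150)),0))
```

```text
+x+y [650.4 288.1   8.1] [4. 4.]
+x-y [685.5 238.8   7.6] [1.5 1.5]
-x+y [547.3 214.4   8.5] [2.5 2.5]
-x-y [581.4 165.8   9. ] [2.6 2.6]
pile FL [ 512.5 -224.    37.8] [2.1 2.1]
pile FR [ 529.1 -279.2   38.4] [6.8 6.8]
knob [ 595.1 -225.4   60.7] [2.3 2.3]
base FR,BR [ 0.54471174 -0.29159864  0.        ] [ 0.68097449 -0.24149534  0.        ]
side base FL,BL [ 0.51029619 -0.21431268  0.        ] [ 0.64681828 -0.16570249  0.        ]
```

```bash
cat >> h.py <<'E'
def plan(xyz,yaw,mode="near"):
    """target TCP xyz, yaw (deg) = world heading of tool closing axis y (mod 180). Turn first, then translate."""
    s=telemetry.read_state();Rm=R.from_rotvec(s["tcp_rot"]).as_matrix()
    a=np.degrees(np.arctan2(Rm[1,1],Rm[0,1]));d=(yaw-a+90)%180-90
    t=-np.radians(d) # tool z down
    R2=Rm@R.from_rotvec([0,0,t]).as_matrix()
    print("t",round(s["time"],2),"pos",np.round(s["tool_pos"]*1e3,1),"yaw_y",round(a,2),"tilt",np.round(Rm[:2,2],4),"q6",round(s["q"][5],2))
    print("turn",round(t,4),"then tool d(mm)",np.round(R2.T@(np.asarray(xyz)-s["tool_pos"])*1e3,1))
E
python3 - <<'E'
from h import *
S=optics.camera_info("scene");W=optics.camera_info("wrist")
print("jar",at_z(S,(151,328),.095),"mug",at_z(S,(350,222),.095),"basket top",at_z(S,(327,103),.087),"book",at_z(S,(219,190),.016))
s=telemetry.read_state();Rm=R.from_rotvec(s["tcp_rot"]).as_matrix();E=W["extrinsics"]
print("cam in tool",np.round(Rm.T@(E[:3,3]-s["tool_pos"]),3),np.round(Rm.T@E[:3,:3],2),W["intrinsics"][0,0])
plan((.545,-.245,.25),20+90)
E
```

```text
jar [ 0.50873713 -0.44193248  0.095     ] mug [0.78037915 0.01459924 0.095     ] basket top [0.53881863 0.42945432 0.087     ] book [0.3874296 0.0143096 0.016    ]
cam in tool [ 0.075  0.    -0.144] [[ 0.   -0.96 -0.3 ]
 [ 1.    0.    0.  ]
 [-0.   -0.3   0.96]] 316.00699052357334
t 0.1 pos [ 293.8 -606.9  230.1] yaw_y -64.17 tilt [-0.0008  0.0019] q6 -0.04
turn 0.1017 then tool d(mm) [ 359.8 -254.2  -19.5]
```

The jar, mug and book are well clear of the path. I'll move over the holder first.

Run:
```python
from h import *
plan((.621,-.216,.25),110)
```

```text
t 0.1 pos [ 293.8 -606.9  230.1] yaw_y -64.17 tilt [-0.0008  0.0019] q6 -0.04
turn 0.1017 then tool d(mm) [ 441.2 -255.5  -19.5]
```

The rows are not in the units I measure in: shifts go in shares of 62.5 mm and turns go in shares of 4 rad. I convert before sending: 0.05 m is 0.8, -0.03 m is -0.48, 0.1 rad / 4 = 0.025.

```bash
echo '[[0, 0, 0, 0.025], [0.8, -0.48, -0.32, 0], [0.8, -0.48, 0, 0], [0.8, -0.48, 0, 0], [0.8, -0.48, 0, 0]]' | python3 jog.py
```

```text
refused: ROWS must be a list of objects with named fields. Nothing was moved.
```

Refused on format, not on reach. It needs a list of objects with named fields.

```bash
echo '[{"rz": 0.025}, {"x": 0.8, "y": -0.48, "z": -0.32}, {"x": 0.8, "y": -0.48}, {"x": 0.8, "y": -0.48}, {"x": 0.8, "y": -0.48}]' | python3 jog.py; echo '[{"x": 0.8, "y": -0.48}, {"x": 0.8, "y": -0.48}, {"x": 0.8, "y": -0.48}, {"x": 0.72, "y": -0.4}, {"x": 0.64, "y": -0.32}]' | python3 jog.py; echo '[{}, {}]' | python3 jog.py;python3 - <<'E'
from h import *
plan((.621,-.216,.25),110)
i=optics.read_camera("wrist");np.save("w1.npy",optics.camera_info("wrist"),allow_pickle=True);cv2.imwrite("pics/w1.png",i[:,:,::-1])
cv2.imwrite("pics/w1x.png",cv2.resize(i[:,:,::-1],(800,600),interpolation=cv2.INTER_CUBIC))
E
```

```text
time: 0.72
tool_pos: [0.4413, -0.4245, 0.2508]
tcp_rot: [-3.093, -0.547, 0.0]
wrist_force: [1.6, -0.4, -0.3]
width: 0.997
grip_force: 0.0
time: 1.35
tool_pos: [0.6157, -0.2166, 0.2507]
tcp_rot: [-3.093, -0.55, 0.001]
wrist_force: [1.0, -0.4, 0.4]
width: 1.0
grip_force: 0.0
time: 1.6
tool_pos: [0.6144, -0.2186, 0.2506]
tcp_rot: [-3.093, -0.549, 0.002]
wrist_force: [-0.2, -0.5, 0.7]
width: 0.998
grip_force: 0.0
t 1.6 pos [ 614.4 -218.6  250.6] yaw_y -69.86 tilt [-0.0015 -0.0001] q6 0.84
turn 0.0024 then tool d(mm) [ 7.1 -0.2  0.6]
```

View pics/w1x.png

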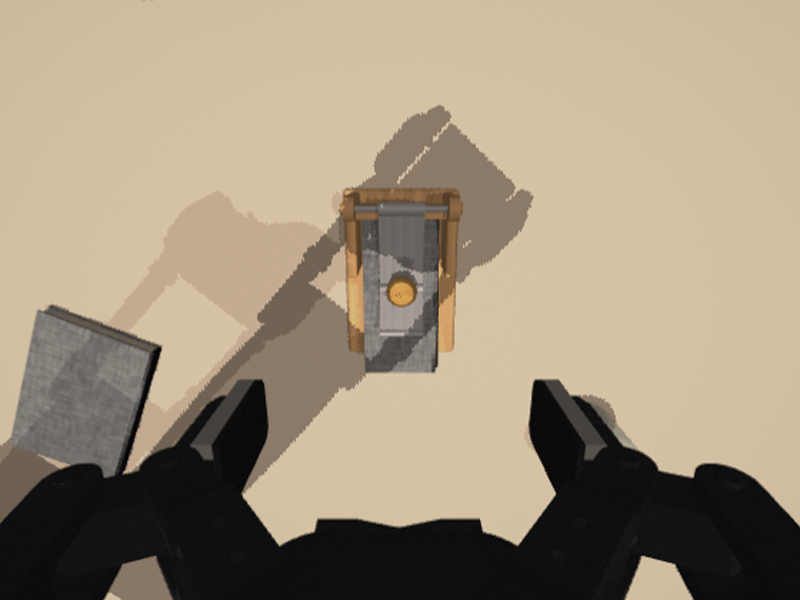

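The wrist view shows the holder upright: pile front corners near (365,373) and (436,372), back board at the top around y=190, knob at (401,291). A second, lower view will give height.

Converted, 0.05 m is 0.8, -0.015 m is -0.24.

```bash
echo '[{"x": -0.24, "z": 0.8}, {"x": -0.24, "z": 0.8}, {}, {}]' | python3 jog.py;python3 - <<'E'
from h import *
i=optics.read_camera("wrist");np.save("w2.npy",optics.camera_info("wrist"),allow_pickle=True);cv2.imwrite("pics/w2.png",i[:,:,::-1])
a=cv2.imread("pics/w1.png");b=i[:,:,::-1]
c=lambda i,u,v,w,h,k:cv2.resize(i[v:v+h,u:u+w],(w*k,h*k),interpolation=cv2.INTER_CUBIC)
A=c(a,230,125,90,145,4);B=c(b,210,60,145,200,3)[:600]
H=np.zeros((600,800,3),np.uint8);H[:A.shape[0],:360]=A;H[:B.shape[0],360:360+B.shape[1]]=B
cv2.imwrite("pics/hz.png",H)
E
```

```text
time: 2.15
tool_pos: [0.5877, -0.2302, 0.1533]
tcp_rot: [3.092, 0.546, 0.004]
wrist_force: [0.2, -0.8, 1.1]
width: 0.999
grip_force: 0.0
```

View pics/hz.png

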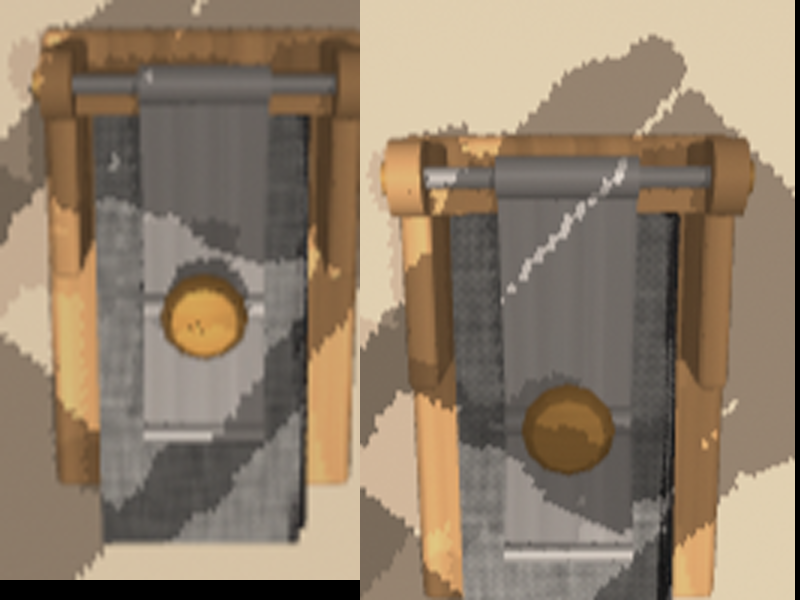

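Run:
```python
from h import *
W1=np.load("w1.npy",allow_pickle=True).item();W2=np.load("w2.npy",allow_pickle=True).item()
f=lambda p:((p[0]+.5)/4-.5+230,(p[1]+.5)/4-.5+125)
g=lambda p:((p[0]-360+.5)/3-.5+210,(p[1]+.5)/3-.5+60)
for n,a,b in(("noseL",(144,437),(503,555)),("noseR",(264,437),(633,555)),("rearL",(95,116),(452,214)),("rearR",(307,116),(678,214)),("knob",(204,316),(568,431))):
    x,e=tri([(W1,f(a)),(W2,g(b))]);print(n,np.round(x*1e3,1),np.round(np.array(e)*1e3,1))
FL=at_z(W1,f((103,543)),.042);FR=at_z(W1,f((297,543)),.042)
BL=at_z(W1,f((58,484)),.012);BR=at_z(W1,f((350,484)),.012)
RL=at_z(W2,g((452,214)),.042);RR=at_z(W2,g((674,214)),.042)
NL=at_z(W2,g((503,557)),.060);NR=at_z(W2,g((633,557)),.060)
for n,l,r in(("front",FL,FR),("base",BL,BR),("rear",RL,RR),("nose",NL,NR)):
    d=l-r;print(n,np.round((l+r)/2*1e3,1),"w",round(np.hypot(*d[:2])*1e3,1),"yaw",round(np.degrees(np.arctan2(d[1],d[0]))-90,2))
d=(RL+RR-FL-FR)/2;print("axis yaw",np.degrees(np.arctan2(d[1],d[0])),np.hypot(*d[:2]))
u=d/np.linalg.norm(d);m=(FL+FR)/2;print("origin est", (m+u*.065)[:2],((BL+BR)/2+u*.061)[:2],((RL+RR)/2-u*.065)[:2],((NL+NR)/2+u*.022)[:2])
l=RL-FL;r=RR-FR;print([round(np.degrees(np.arctan2(v[1],v[0])),2) for v in(l,r)])
plan((.64,.245,.25),35.3+90)
```

```text
noseL [ 548.2 -226.5   41.4] [0.7 0.7]
noseR [ 560.2 -261.6   39.6] [0.7 0.7]
rearL [ 638.  -184.    71.9] [0.5 0.5]
rearR [ 656.4 -233.4   75.1] [0.2 0.2]
knob [ 626.8 -216.5  179.9] [0.2 0.2]
front [ 521.2 -254.8   42. ] w 59.6 yaw 20.1
base [ 527.7 -253.9   12. ] w 95.9 yaw 20.1
rear [ 645.8 -209.1   42. ] w 58.3 yaw 20.06
nose [ 561.9 -241.1   60. ] w 35.4 yaw 19.98
axis yaw 20.159717188423457 0.13275718627526145
origin est [ 0.58217415 -0.23243181] [ 0.58500414 -0.23289426] [ 0.58476242 -0.23148158] [ 0.58253937 -0.23348642]
[np.float64(19.89), np.float64(20.43)]
t 2.2 pos [ 588.8 -230.3  154.4] yaw_y -69.96 tilt [ 0.0046 -0.0019] q6 0.81
turn -0.2663 then tool d(mm) [ 316.7 -357.9  -96.3]
```

The widths match (pile 59.6, base 95.9, nose 35.4 mm at the stated heights). The holder origin is ≈(583.5,-232.5), yaw 20.05°. Next, the notebook.

Converted, -0.05 m is -0.8, -0.046 m is -0.736, -0.133 rad / 4 = -0.0333.

```bash
echo '[{"z": -0.8, "rz": -0.0333}, {"z": -0.736, "rz": -0.0333}, {"x": 0.64, "y": -0.72}, {"x": 0.64, "y": -0.72}, {"x": 0.64, "y": -0.72}]' | python3 jog.py; echo '[{"x": 0.64, "y": -0.72}, {"x": 0.64, "y": -0.72}, {"x": 0.64, "y": -0.72}, {"x": 0.64, "y": -0.72}, {"x": 0.64, "y": -0.72}]' | python3 jog.py; echo '[{}, {}, {}]' | python3 jog.py;python3 - <<'E'
from h import *
plan((.649,.25,.25),125.3)
i=optics.read_camera("wrist");W=optics.camera_info("wrist");np.save("w3.npy",W,allow_pickle=True);b=i[:,:,::-1];cv2.imwrite("pics/w3.png",b)
uv=proj(W,(.616,.227,.01));print(uv)
u,v=int(uv[0])-70,int(uv[1])-60;print("org",u,v)
cv2.imwrite("pics/nz.png",cv2.resize(b[v:v+120,u:u+140],(700,600),interpolation=cv2.INTER_CUBIC))
E
```

```text
time: 2.82
tool_pos: [0.6089, -0.048, 0.2517]
tcp_rot: [2.991, 0.952, 0.01]
wrist_force: [0.9, -0.0, 0.1]
width: 1.002
grip_force: 0.0
time: 3.45
tool_pos: [0.6415, 0.2528, 0.2516]
tcp_rot: [-2.993, -0.954, -0.011]
wrist_force: [1.0, -0.2, 0.2]
width: 1.005
grip_force: 0.0
time: 3.82
tool_pos: [0.6403, 0.2488, 0.2487]
tcp_rot: [2.994, 0.952, 0.003]
wrist_force: [-0.0, -0.3, 0.9]
width: 1.002
grip_force: 0.0
t 3.83 pos [640.3 248.8 248.7] yaw_y -54.73 tilt [0.0019 0.0003] q6 1.29
turn -0.0006 then tool d(mm) [ 7.8  4.  -1.2]
(np.float64(281.3541032058453), np.float64(201.39477286464677))
org 211 141
```

View pics/nz.png

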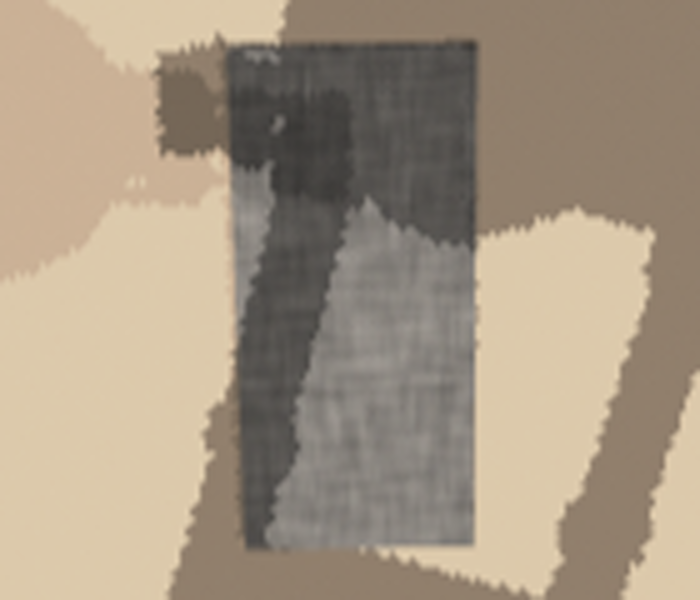

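The notebook's corners in the crop are (228,44), (477,40), (474,546) and (246,548).

Run:
```python
from h import *
W=np.load("w3.npy",allow_pickle=True).item()
f=lambda p:((p[0]+.5)/5-.5+211,(p[1]+.5)/5-.5+141)
TL,TR,BR,BL=[at_z(W,f(p),.01) for p in((228,44),(477,40),(474,546),(246,548))]
n=lambda v:(round(np.hypot(*v[:2])*1e3,1),round(np.degrees(np.arctan2(v[1],v[0])),2))
print("long",n(TL-BL),n(TR-BR),"wide",n(TL-TR),n(BL-BR));c=(TL+TR+BR+BL)/4;print("c",c)
S=optics.camera_info("scene");g=lambda p:((p[0]+.5)/5-.5+285,(p[1]+.5)/5-.5+140)
for a,b in(((228,44),(286,105)),((474,546),(95,199))):
    print(tri([(W,f(a)),(S,g(b))]))
y=np.radians(35.4);u=np.array([np.cos(y),np.sin(y),0])
t=c-u*.040;t[2]=.06;print(t);plan(t,125.4)
```

```text
long (np.float64(131.2), np.float64(36.15)) (np.float64(131.6), np.float64(36.39)) wide (np.float64(59.5), np.float64(126.18)) (np.float64(60.0), np.float64(125.8))
c [0.61578371 0.22603394 0.01      ]
(array([0.65259231, 0.28917026, 0.0083109 ]), [np.float64(0.001634975232320807), np.float64(0.0016349752323207452)])
(array([0.5831694 , 0.1639145 , 0.01239651]), [np.float64(0.0019369070987130808), np.float64(0.0019369070987133464)])
[0.5831786 0.2028627 0.06     ]
t 3.88 pos [640.1 248.5 248.4] yaw_y -54.76 tilt [0.0013 0.0002] q6 1.29
turn -0.0028 then tool d(mm) [-73.1   4.1 188.3]
```

Converted, 0.05 m is 0.8, 0.04 m is 0.64, -0.015 rad / 4 = -0.0038.

```bash
echo '[{"x": -0.592, "y": 0.032, "z": 0.64, "rz": -0.0038}, {"x": -0.576, "y": 0.032, "z": 0.8}, {"z": 0.8}, {"z": 0.72}, {}]' | python3 jog.py;echo '[{"z": 0.32}, {"z": 0.32}, {}, {}]' | python3 jog.py;  python3 - <<'E'
from h import *
plan((.5835,.2025,.006),126.1)
E
```

```text
time: 4.5
tool_pos: [0.5789, 0.2014, 0.0583]
tcp_rot: [-2.987, -0.973, 0.014]
wrist_force: [-0.6, -0.7, 0.4]
width: 1.003
grip_force: 0.0
time: 5.0
tool_pos: [0.5831, 0.2042, 0.0227]
tcp_rot: [2.986, 0.976, 0.001]
wrist_force: [-0.2, 0.9, 0.2]
width: 0.998
grip_force: 0.0
t 5.0 pos [583.1 204.2  22.7] yaw_y -53.79 tilt [0.0006 0.0002] q6 1.24
turn 0.0019 then tool d(mm) [-0.7  1.6 16.7]
```

Converted, 0.012 m is 0.192, 0.006 m is 0.096.

```bash
echo '[{"y": 0.024, "z": 0.192}, {"z": 0.096}, {}]' | python3 jog.py 0.85;echo '[{"z": 0.032}, {"z": 0.032}, {}]' | python3 jog.py; echo '[{"z": 0.032}, {}]' | python3 jog.py
```

```text
time: 5.38
tool_pos: [0.5827, 0.2025, 0.0033]
tcp_rot: [-2.986, -0.976, 0.003]
wrist_force: [-0.8, -0.3, 0.0]
width: 0.848
grip_force: 0.0
time: 5.75
tool_pos: [0.5835, 0.2027, 0.0002]
tcp_rot: [-2.986, -0.976, 0.0]
wrist_force: [0.1, 0.1, 0.3]
width: 0.849
grip_force: 0.0
time: 6.0
tool_pos: [0.5834, 0.2027, -0.0018]
tcp_rot: [-2.986, -0.976, 0.0]
wrist_force: [-0.5, -0.6, 0.4]
width: 0.851
grip_force: 0.0
```

Converted, 0.001 m is 0.016.

```bash
echo '[{"z": 0.016}, {}, {}, {}]' | python3 jog.py 0.6 60; echo '[{}, {}]' | python3 jog.py
```

```text
time: 6.5
tool_pos: [0.5842, 0.2029, -0.002]
tcp_rot: [2.986, 0.976, 0.002]
wrist_force: [-0.7, -1.2, 5.6]
width: 0.681
grip_force: 64.5
time: 6.75
tool_pos: [0.5842, 0.2029, -0.002]
tcp_rot: [2.986, 0.976, 0.002]
wrist_force: [-0.2, -1.2, 5.3]
width: 0.676
grip_force: 64.5
```

Gripped. Lift and carry it to a spot ahead of the holder.

Converted, -0.05 m is -0.8, -0.035 m is -0.56.

```bash
echo '[{"z": -0.32}, {"z": -0.8}, {"z": -0.8}, {"z": -0.56}, {}]' | python3 jog.py
python3 - <<'E'
from h import *
plan((.4426,-.2839,.15),110.05)
E
```

```text
time: 7.38
tool_pos: [0.5864, 0.2036, 0.1575]
tcp_rot: [2.986, 0.976, 0.014]
wrist_force: [-0.3, 0.2, -0.7]
width: 0.677
grip_force: 64.5
t 7.38 pos [586.4 203.6 157.5] yaw_y -53.8 tilt [0.0083 0.0025] q6 1.23
turn 0.2819 then tool d(mm) [-302.3  408.6    5.1]
```

Converted, 0.041 m is 0.656, -0.03 m is -0.48, 0.141 rad / 4 = 0.0353.

```bash
echo '[{"rz": 0.0353}, {"rz": 0.0353}, {"x": -0.48, "y": 0.656}, {"x": -0.48, "y": 0.656}, {"x": -0.48, "y": 0.656}]' | python3 jog.py; echo '[{"x": -0.48, "y": 0.656}, {"x": -0.48, "y": 0.656}, {"x": -0.48, "y": 0.656}, {"x": -0.48, "y": 0.656}, {"x": -0.48, "y": 0.656}]' | python3 jog.py;echo '[{"x": -0.48, "y": 0.656}, {"x": -0.48, "y": 0.656, "z": 0.08}, {}, {}, {}]' | python3 jog.py
python3 - <<'E'
from h import *
plan((.4426,-.2839,.15),110.05)
W=optics.camera_info("wrist");i=optics.read_camera("wrist")[:,:,::-1];np.save("w4.npy",W,allow_pickle=True);cv2.imwrite("pics/w4.png",i);cv2.imwrite("pics/w4x.png",cv2.resize(i,(800,600),interpolation=cv2.INTER_CUBIC))
E
```

```text
time: 8.0
tool_pos: [0.5393, 0.0551, 0.1506]
tcp_rot: [-3.093, -0.548, 0.005]
wrist_force: [1.2, -0.1, -0.8]
width: 0.681
grip_force: 64.5
time: 8.62
tool_pos: [0.4687, -0.1886, 0.1509]
tcp_rot: [-3.092, -0.546, 0.003]
wrist_force: [0.9, -0.1, -0.0]
width: 0.677
grip_force: 64.5
time: 9.25
tool_pos: [0.4422, -0.2839, 0.1467]
tcp_rot: [-3.092, -0.548, 0.001]
wrist_force: [0.3, -0.1, -0.3]
width: 0.677
grip_force: 64.5
t 9.25 pos [ 442.2 -283.9  146.7] yaw_y -69.88 tilt [-0.0009  0.001 ] q6 0.6
turn 0.0012 then tool d(mm) [ 0.4  0.1 -3.3]
```

View pics/w4x.png

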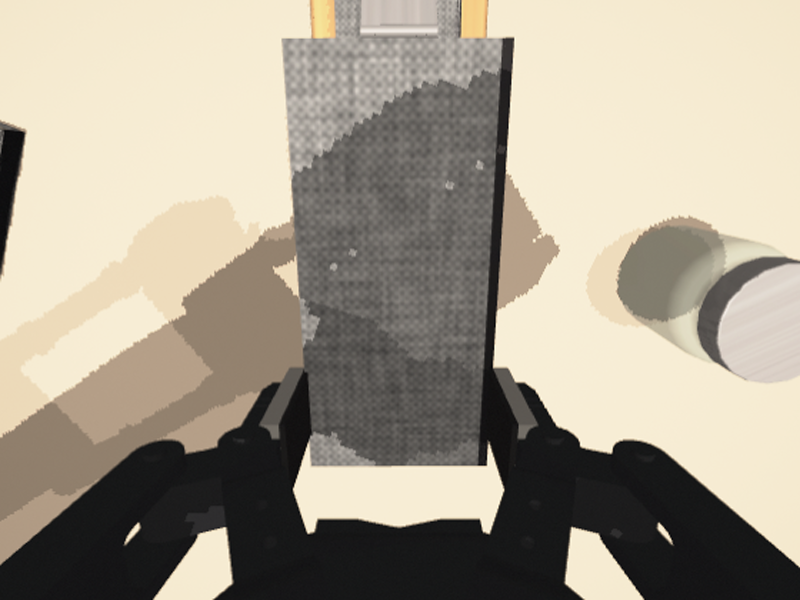

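Run:
```python
from h import *
from scipy.optimize import least_squares
W=np.load("w4.npy",allow_pickle=True).item();s=telemetry.read_state()
f=lambda p:np.array([(p[0]+.5)*.7-.5,(p[1]+.5)*.7-.5])
P=[f(p) for p in((282,38),(513,38),(487,466),(311,466))]
Rm=R.from_rotvec(s["tcp_rot"]).as_matrix()
# notebook pose in tool frame: top-face corners (x fwd, y: tool y = right in image)
L=np.array([(.065,-.03,0),(.065,.03,0),(-.065,.03,0),(-.065,-.03,0)])
def res(v):
    X=s["tool_pos"]+(R.from_rotvec([0,v[4],v[3]]).apply(L)+v[:3])@Rm.T
    return np.concatenate([np.array(proj(W,x))-p for x,p in zip(X,P)])
r=least_squares(res,[.04,0,-.01,0,0],x_scale=[.01,.01,.01,.02,.02]);print(np.round(r.x[:3]*1e3,1),"yaw,pitch deg",np.degrees(r.x[3:]),"res px",np.round(r.fun,1))
# nose line & holder pile through same view
for n,p in(("noseL",(360,33)),("noseR",(438,33))): print(n,at_z(W,f(p),.06))
u=np.array([np.cos(np.radians(20.05)),np.sin(np.radians(20.05))]);v=np.array([-u[1],u[0]])
o=np.array([.5835,-.2325]);d=s["tool_pos"][:2]-o;print("tcp in holder",d@u*1e3,d@v*1e3)
for n,p in(("noseL",(360,33)),("noseR",(438,33))): d=at_z(W,f(p),.06)[:2]-o;print(n,d@u*1e3,d@v*1e3)
```

```text
[ 39.8   0.1 -12.2] yaw,pitch deg [-0.16918032 -0.75970029] res px [ 0.1  0.3  0.1 -0.3 -0.2 -0.1 -0.1  0.2]
noseL [ 0.55797253 -0.22324763  0.06      ]
noseR [ 0.570104   -0.25633759  0.06      ]
tcp in holder -150.1668567553205 0.011587073028210592
noseL -20.808266168969055 17.443456658718027
noseR -20.756603806174542 -17.800200977982577
```

The notebook is square and centred in the hand: 39.8 mm ahead of the TCP, drooping 0.8°. The nose reads at x≈-21, y≈0, which agrees with the holder estimate. Now I'll descend.

Converted, 0.05 m is 0.8, 0.04 m is 0.64, 0.004 rad / 4 = 0.001.

```bash
echo '[{"z": 0.8, "rz": 0.001}, {"z": 0.64}, {"z": 0.192}, {}, {}]' | python3 jog.py
python3 - <<'E'
from h import *
o=(.5835,-.2325);y=np.radians(20.05);x=-.0398
plan((o[0]+x*np.cos(y),o[1]+x*np.sin(y),.043),110.05)
E
```

```text
time: 9.93
tool_pos: [0.4439, -0.286, 0.0472]
tcp_rot: [3.092, 0.541, 0.004]
wrist_force: [0.0, 0.2, 0.4]
width: 0.681
grip_force: 64.5
t 9.93 pos [ 443.9 -286.    47.2] yaw_y -70.16 tilt [ 0.0028 -0.002 ] q6 0.6
turn -0.0036 then tool d(mm) [109.7  -2.4   4.4]
```

Converted, 0.002 m is 0.032.

```bash
echo '[{"z": 0.032}, {}, {}]' | python3 jog.py
python3 - <<'E'
from h import *
o=(.5835,-.2325);y=np.radians(20.05);x=-.0398
plan((o[0]+x*np.cos(y),o[1]+x*np.sin(y),.043),110.05)
E
```

```text
time: 10.3
tool_pos: [0.4424, -0.2855, 0.0437]
tcp_rot: [3.094, 0.54, 0.001]
wrist_force: [-0.1, 0.3, -0.2]
width: 0.676
grip_force: 64.5
t 10.3 pos [ 442.4 -285.5   43.7] yaw_y -70.2 tilt [ 0.0006 -0.0004] q6 0.6
turn -0.0043 then tool d(mm) [110.9  -1.4   0.8]
```

Converted, 0.01 m is 0.16, -0.0014 m is -0.0224, -0.001 rad / 4 = -0.0003.

```bash
echo '[{"x": 0.16, "y": -0.0224, "z": 0.008, "rz": -0.0003}, {"x": 0.16}, {"x": 0.16}, {"x": 0.08}, {}]' | python3 jog.py; echo '[{"x": 0.16}, {"x": 0.16}, {"x": 0.16}, {"x": 0.08}, {}]' | python3 jog.py
python3 - <<'E'
from h import *
o=(.5835,-.2325);y=np.radians(20.05);x=-.0398
plan((o[0]+x*np.cos(y),o[1]+x*np.sin(y),.043),110.05)
i=optics.read_camera("wrist")[:,:,::-1];cv2.imwrite("pics/w5.png",i)
E
```

```text
time: 10.92
tool_pos: [0.475, -0.2718, 0.0426]
tcp_rot: [-3.094, -0.543, 0.0]
wrist_force: [-0.6, -0.1, -0.8]
width: 0.676
grip_force: 64.5
time: 11.55
tool_pos: [0.5085, -0.26, 0.043]
tcp_rot: [3.094, 0.543, 0.001]
wrist_force: [-0.2, 0.3, -2.0]
width: 0.681
grip_force: 64.5
t 11.55 pos [ 508.5 -260.    43. ] yaw_y -70.1 tilt [ 0.001  -0.0002] q6 0.71
turn -0.0027 then tool d(mm) [40.1 -0.1 -0. ]
```

View pics/w5.png

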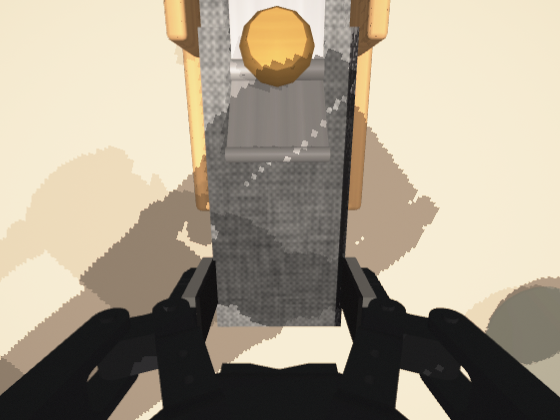

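The notebook is under the lifted nose and entering the cheeks squarely. I'll continue, then use small steps until contact.

Converted, 0.01 m is 0.16, 0.005 m is 0.08, -0.002 rad / 4 = -0.0005.

```bash
echo '[{"x": 0.16, "rz": -0.0005}, {"x": 0.16}, {"x": 0.16}, {"x": 0.08}, {}]' | python3 jog.py; echo '[{"x": 0.048}, {"x": 0.032}, {}]' | python3 jog.py
python3 - <<'E'
from h import *
o=(.5835,-.2325);y=np.radians(20.05);x=-.0398
plan((o[0]+x*np.cos(y),o[1]+x*np.sin(y),.043),110.05)
E
```

```text
time: 12.22
tool_pos: [0.5413, -0.248, 0.0429]
tcp_rot: [3.094, 0.546, 0.001]
wrist_force: [1.1, 0.5, -0.7]
width: 0.679
grip_force: 64.5
time: 12.6
tool_pos: [0.5453, -0.2465, 0.0428]
tcp_rot: [-3.094, -0.545, -0.0]
wrist_force: [0.2, 0.2, -1.7]
width: 0.682
grip_force: 64.5
t 12.6 pos [ 545.3 -246.5   42.8] yaw_y -70.02 tilt [0.0002 0.0001] q6 0.76
turn -0.0013 then tool d(mm) [ 0.9 -0.  -0.2]
```

Converted, 0.001 m is 0.016.

```bash
echo '[{"z": 0.016}, {"z": 0.016}, {}]' | python3 jog.py; echo '[{"x": 0.016}, {}]' | python3 jog.py;echo '[{"x": 0.016}, {}]' | python3 jog.py
```

```text
time: 12.98
tool_pos: [0.5453, -0.2466, 0.0408]
tcp_rot: [3.094, 0.545, 0.0]
wrist_force: [0.2, 0.0, -1.7]
width: 0.678
grip_force: 64.5
time: 13.22
tool_pos: [0.546, -0.2462, 0.0407]
tcp_rot: [-3.094, -0.545, 0.0]
wrist_force: [0.2, 0.2, -1.0]
width: 0.68
grip_force: 64.5
time: 13.48
tool_pos: [0.5471, -0.2458, 0.0408]
tcp_rot: [-3.094, -0.545, 0.0]
wrist_force: [-0.4, 0.1, -1.6]
width: 0.681
grip_force: 64.5
```

Converted, 0.001 m is 0.016.

```bash
for k in 1; do echo '[{"x": 0.016}, {}]' | python3 jog.py; done; echo '[{"x": 0.016}, {}]' | python3 jog.py
```

```text
time: 13.72
tool_pos: [0.5475, -0.2456, 0.0406]
tcp_rot: [-3.094, -0.545, 0.002]
wrist_force: [-2.9, -1.8, -1.5]
width: 0.678
grip_force: 64.5
time: 13.98
tool_pos: [0.5475, -0.2456, 0.0403]
tcp_rot: [-3.094, -0.546, 0.004]
wrist_force: [-4.8, -3.6, -0.5]
width: 0.678
grip_force: 64.6
```

Contact with the back board: the force rose to ~6 N with no further travel. Release and look.

Converted, -0.05 m is -0.8, -0.03 m is -0.48.

```bash
echo '[{}, {}, {}]' | python3 jog.py 0.9; echo '[{"x": -0.48, "z": -0.32}, {"x": -0.48, "z": -0.8}, {"z": -0.8}, {}, {}]' | python3 jog.py
python3 - <<'E'
from h import *
o=(.5835,-.2325);y=np.radians(20.05);x=.04
plan((o[0]+x*np.cos(y),o[1]+x*np.sin(y),.25),110.05)
W=optics.camera_info("wrist");np.save("w6.npy",W,allow_pickle=True)
i=optics.read_camera("wrist")[:,:,::-1];cv2.imwrite("pics/w6.png",i)
c=lambda x,z,yy=0:np.round(proj(W,(o[0]+x*np.cos(y)-yy*np.sin(y),o[1]+x*np.sin(y)+yy*np.cos(y),z)),0)
print(c(-.065,.052),c(.065,.052))
b=optics.read_camera("side")[:,:,::-1]
H=np.zeros((600,800,3),np.uint8);H[:600,:400]=cv2.resize(i[0:240,200:360],(400,600),interpolation=cv2.INTER_CUBIC)
H[:300,400:]=cv2.resize(b[150:210,240:320],(400,300),interpolation=cv2.INTER_CUBIC)
cv2.imwrite("pics/fin.png",H)
E
```

```text
time: 14.35
tool_pos: [0.5498, -0.2451, 0.0413]
tcp_rot: [3.093, 0.545, 0.002]
wrist_force: [0.0, 0.8, 0.2]
width: 0.898
grip_force: 0.0
time: 14.98
tool_pos: [0.4927, -0.2655, 0.161]
tcp_rot: [3.094, 0.545, 0.001]
wrist_force: [-0.1, 0.7, -0.6]
width: 0.903
grip_force: 0.0
t 14.97 pos [ 492.7 -265.5  161. ] yaw_y -70.01 tilt [ 0.0008 -0.0003] q6 0.68
turn -0.001 then tool d(mm) [ 1.366e+02  1.000e-01 -8.890e+01]
[278. 168.] [278. -21.]
```

View pics/fin.png

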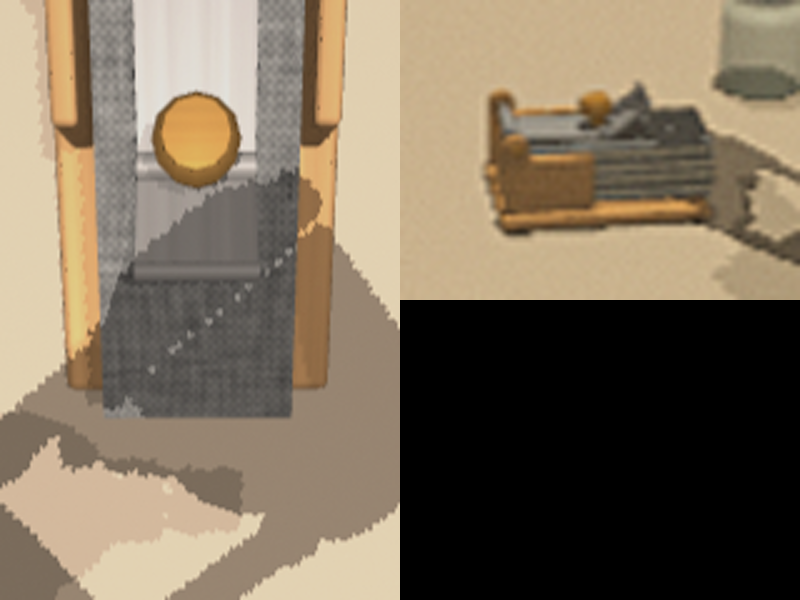

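The notebook lies flat on the pile under the arm, with its front edge at (102–293, 417) against an expected ≈420. A gentle push with shut fingers on its end will make sure it is home.

Converted, 0.05 m is 0.8, 0.014 m is 0.224.

```bash
echo '[{}, {"z": 0.8}, {"z": 0.8}, {"z": 0.224}, {}]' | python3 jog.py 0.0 20; echo '[{"z": 0.016}, {}]' | python3 jog.py; echo '[{"x": 0.112}, {"x": 0.112}, {"x": 0.032}, {}]' | python3 jog.py
python3 - <<'E'
from h import *
o=(.5835,-.2325);y=np.radians(20.05);x=-.076
plan((o[0]+x*np.cos(y),o[1]+x*np.sin(y),.046),110.05)
E
```

```text
time: 15.7
tool_pos: [0.4918, -0.2651, 0.0456]
tcp_rot: [-3.092, -0.545, 0.004]
wrist_force: [-0.4, 0.3, 0.1]
width: 0.0
grip_force: 0.0
time: 15.95
tool_pos: [0.4942, -0.2666, 0.0479]
tcp_rot: [3.092, 0.545, 0.004]
wrist_force: [-0.0, -0.3, 0.0]
width: -0.001
grip_force: 0.0
time: 16.45
tool_pos: [0.5079, -0.26, 0.0458]
tcp_rot: [3.094, 0.546, -0.0]
wrist_force: [0.1, 0.1, -0.9]
width: 0.003
grip_force: 0.0
t 16.45 pos [ 507.9 -260.    45.8] yaw_y -69.99 tilt [-0.0001 -0.    ] q6 0.7
turn -0.0006 then tool d(mm) [ 4.5  0.1 -0.2]
```

The rows are not in the units I measure in: shifts go in shares of 62.5 mm and turns go in shares of 4 rad. I convert before sending: 0.001 m is 0.016.

```bash
echo '[{"x": 0.016}, {"x": 0.016}, {"x": 0.016}, {}]' | python3 jog.py; echo '[{"x": 0.016}, {"x": 0.016}, {}]' | python3 jog.py; echo '[{"x": 0.016}, {}]' | python3 jog.py
```

```text
time: 16.95
tool_pos: [0.5105, -0.2592, 0.0458]
tcp_rot: [3.094, 0.545, 0.0]
wrist_force: [-0.1, 0.6, -0.4]
width: -0.001
grip_force: 0.0
time: 17.32
tool_pos: [0.5124, -0.2585, 0.0458]
tcp_rot: [3.094, 0.545, 0.0]
wrist_force: [-1.1, 0.0, 0.5]
width: -0.0
grip_force: 0.0
time: 17.58
tool_pos: [0.5134, -0.2581, 0.0458]
tcp_rot: [3.094, 0.545, 0.0]
wrist_force: [-0.4, -0.3, 0.8]
width: 0.002
grip_force: 0.0
```

Converted, 0.001 m is 0.016.

```bash
echo '[{"x": 0.016}, {}]' | python3 jog.py; echo '[{"x": 0.016}, {}]' | python3 jog.py;echo '[{"x": 0.016}, {}]' | python3 jog.py
```

```text
time: 17.82
tool_pos: [0.5142, -0.2578, 0.0458]
tcp_rot: [-3.094, -0.545, 0.0]
wrist_force: [0.0, -0.6, -1.0]
width: -0.001
grip_force: 0.0
time: 18.08
tool_pos: [0.5144, -0.2577, 0.0458]
tcp_rot: [-3.094, -0.546, 0.002]
wrist_force: [-4.0, -1.2, 2.1]
width: 0.002
grip_force: 2.3
time: 18.32
tool_pos: [0.5144, -0.2576, 0.0457]
tcp_rot: [-3.094, -0.546, 0.005]
wrist_force: [-7.1, -3.5, 4.5]
width: 0.001
grip_force: 3.9
```

It is hard against the stop: ~8 N, no motion. Back off, rise, and take a final check.

Converted, -0.05 m is -0.8, 0.04 m is 0.64.

```bash
echo '[{"x": -0.32}, {"x": -0.48}, {"z": -0.8}, {"x": 0.48, "z": -0.8}, {"x": 0.64, "z": -0.8}]' | python3 jog.py; echo '[{"x": 0.72, "z": -0.8}, {"x": 0.64}, {}, {}, {}]' | python3 jog.py
python3 - <<'E'
from h import *
plan((.62,-.217,.25),110.05)
W=optics.camera_info("wrist");np.save("w7.npy",W,allow_pickle=True)
i=optics.read_camera("wrist")[:,:,::-1];cv2.imwrite("pics/w7.png",i)
u,v=[int(t) for t in proj(W,(.5835,-.2325,.05))];print(u-60,v-75)
cv2.imwrite("pics/w7z.png",cv2.resize(i[v-75:v+75,u-60:u+60],(480,600),interpolation=cv2.INTER_CUBIC))
E
```

```text
time: 18.95
tool_pos: [0.5335, -0.2507, 0.1961]
tcp_rot: [-3.094, -0.542, -0.001]
wrist_force: [1.5, -0.6, -0.4]
width: -0.002
grip_force: 0.0
time: 19.58
tool_pos: [0.6093, -0.223, 0.2401]
tcp_rot: [-3.093, -0.543, 0.003]
wrist_force: [0.1, 0.9, -0.1]
width: -0.001
grip_force: 0.0
t 19.57 pos [ 609.3 -223.   240.1] yaw_y -70.07 tilt [-0.0018  0.0007] q6 0.83
turn -0.0021 then tool d(mm) [ 12.1  -2.  -10. ]
218 133
```

View pics/w7z.png

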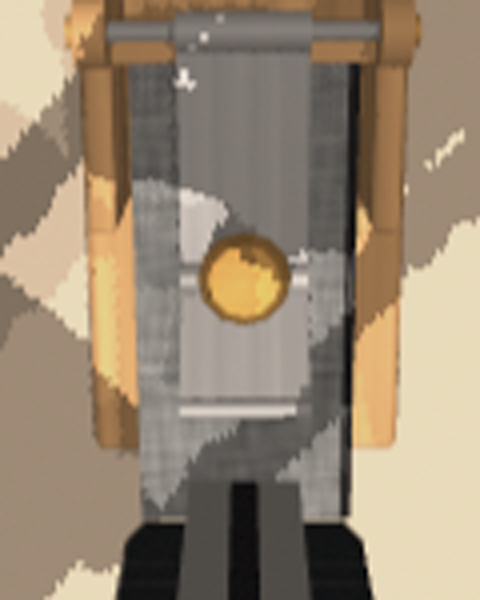

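The front corners at (143,516) and (350,516) are level, the rear edge is tight at the board (y≈65), and the arm rests on top, so the notebook is square and home.

```bash
python3 -c "
from workcell import bot, optics, telemetry
print(bot.finish_job())"
```

```text
the job is handed in; nothing more can be done
None
```

The notebook is back in its holder: flat and square on the pile, pushed home against the back board, with the arm resting on it; the job was handed in at about 20 s of robot time.

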